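# Fit the lamp cartridge in the sloping bayonet holder

### The job

Take the dust cap off the sloping lamp holder and lower it gently, flat, onto the top of the pile of slide boxes. Then bring the lamp cartridge's two lugs over the notches of the open port, push it in against the spring, turn it clockwise as far as it goes so that it locks, and let go. Do not drop either part, and leave the bottles and the cup standing where they are.

Things in the scene. Friction and masses are not known exactly. Their poses are not given: they have to be found in the camera images.
- holder: Lamp holder, fixed: grey foot, 112 x 100 mm, carrying a white barrel of 74 mm diameter, 60 mm long, which leans 30 degrees from vertical towards the holder's own -x side, roughly towards the robot. Origin on the worktop straight below the centre of the barrel's mouth, which stands 115 mm up. The foot reaches 32 mm in front of this point (-x) and 80 mm behind it.
- port: Bayonet ring filling the barrel's mouth: bore 39 mm, 8 mm thick. Origin: centre of the mouth, level with the rim; z points out along the barrel. Two notches through the ring, at +x and -x, 11 mm wide, reach out to 58 mm across. Below the ring the barrel is free to 58 mm, with stops: a lug can turn only clockwise seen from outside (negative about z), from the notch by about 60 degrees.
- plunger (a joint): Spring plate, brass, 32 mm diameter, in the barrel 11 mm below the rim. Value: how far it is pressed inward, 0 to 0.014 m. It pushes back with 4 N at first touch and 7 N at 10 mm, and drives out a cartridge that is not locked.
- cartridge_mid (a point): Grey lamp cartridge, 87 mm tall, about 150 g, loose, upright at the start. Point on its axis 43 mm above the foot; z from foot to top. It is held by the flat wing at its top, 47 to 87 mm above the foot, 44 mm along x, 14 mm thick along y. The same after half a turn about z.
- cartridge: The same cartridge, origin at the centre of its foot. Plug of 35 mm diameter up to 23 mm; two lugs along +x and -x, 48 mm across the tips, 6 mm wide, 7 to 13 mm above the foot; flange of 54 mm diameter from 23 to 29 mm; neck of 42 mm diameter to 47 mm. Pressed right in, the flange meets the rim; locked and let go, the spring lifts it some 2 mm until the lugs bear on the ring from below.
- cartridge_seat (a point): Point on the cartridge's axis 21 mm above its foot, axes as cartridge_mid. It meets the port's origin when the cartridge is locked.
- cap_mid (a point): Black dust cap, 47 mm tall, 60 g, loose, sitting on the port at the start with its axis along the barrel, not latched. Point on its axis 23 mm above the underside of its spigot; z from spigot to tab. It is held by the upright flat tab, 12 to 47 mm above the underside, 36 mm along x, 12 mm thick along y.
- cap: The same dust cap, origin at the centre of the spigot's underside. Spigot of 34 mm diameter, 6 mm long, inside the port at the start; disc of 62 mm diameter from 6 to 12 mm.
- strips: White bottle with a white cap, 44 mm diameter, 98 mm tall, bystander; origin at the centre of its foot.
- cup: White lidded sample cup, 59 mm diameter, 66 mm tall, bystander; origin at the centre of its foot.
- stain: Brown bottle with a black cap, 48 mm diameter, 104 mm tall, bystander; origin at the centre of its foot.
- pile_top (a point): Pile of slide boxes (white and ochre cartons, 58 mm along x, 80 mm along y), fixed; its height varies from about 60 to 90 mm, so feel for contact. This point is the centre of its flat top, z up. The cap stands there on its spigot.
Not all that is in view belongs to the job. Of the things shaped like the cap, the black one is meant.

How it is judged:
On the way, in this order (a step that is already met when the one before it is completed fails the run):
1. the dust cap stands flat on the pile of boxes, let go (x of cap in the frame of pile_top between -0.029 and 0.029 m and y of cap in the frame of pile_top between -0.04 and 0.04 m and z of cap in the frame of pile_top between -0.005 and 0.005 m and angle between cap's own z axis and vertical below 0.15 rad and contact force between the fingers and cap below 0.05 N), for 0.2 s.
2. the cartridge is pressed in with its lugs below the ring, in line with the notches (z of cartridge_seat in the frame of port below 0.001 m and distance between cartridge_seat and port below 0.006 m and angle between the x axis of cartridge and the x axis of port, either way round below 0.35 rad).
At the end, for the whole second after the job is handed in: The cartridge sits in the port, its seat point within 5 mm of the port's origin, its axis within 0.12 rad of the port's, turned at least 0.8 rad from the notches, at rest; the dust cap stands flat (within 0.15 rad) on top of the pile of boxes, its centre over the top, at rest (distance between cartridge_seat and port below 0.005 m and angle between the z axis of cartridge and the z axis of port, either way round below 0.12 rad and angle between the x axis of cartridge and the x axis of port, either way round above 0.8 rad and linear speed of each of cartridge, cap below 0.01 m/s and x of cap in the frame of pile_top between -0.029 and 0.029 m and y of cap in the frame of pile_top between -0.04 and 0.04 m and z of cap in the frame of pile_top between -0.005 and 0.005 m and angle between cap's own z axis and vertical below 0.15 rad); the robot touches nothing.
It fails at once if the dust cap was dropped or thrown (moving faster than 0.5 m/s out of the fingers) (linear speed of cap above 0.5 m/s and contact force between the fingers and cap below 0.05 N).
It fails at once if the cartridge was dropped or sprang away (moving faster than 0.5 m/s out of the fingers) (linear speed of cartridge above 0.5 m/s and contact force between the fingers and cartridge below 0.05 N).
It fails at once if a bottle or the cup was pushed more than 25 mm away or knocked over (distance of any of strips, cup, stain from where it was at the start of the episode above 0.025 m or angle between any of strips, cup, stain's own z axis and vertical above 0.3 rad).
It also fails if it takes over 62 s, if anything falls off the work surface, if the arm or the gripper's body presses on something with over 40 N, if the wrist force passes 120 N, or if a joint passes its speed limit or range.

### The arm

A 6-joint arm with a two-finger parallel gripper is mounted at the origin on a cart in front of the work surface, level with it; the furniture and walls round the work are solid. World frame = base frame: x ahead of the robot, y to its left, z up, the work surface at z = 0. Lengths are in m, angles in rad, forces in N, time in s.
With the tool pointing down it reaches from about 0.225 to 0.875 m from the base axis. Payload 3.4 kg.
Tool frame: the origin (TCP) lies on the centre line of the jaws, within the pads' length; the fingertips stand 11 mm ahead of it and the grasp point (between the pads) lies 8 mm behind it; z points along the fingers, y is the line along which they close (so a half turn about z gives the same grasp; the last joint's range is limited). The gripper opens to 85 mm and grips with 20 to 120 N. Pads are 22 mm wide; open, the fingers measure 114 mm over their backs; the gripper's body (76 mm by 85 mm) begins 54 mm behind the grasp point. The pads swing forward as they close: fully open they stand 13 mm farther back than shut.
Start: joints at [1.016, 0.276, 1.505, -0, 1.361, -0.121], TCP at [0.242, 0.522, 0.242] pointing down, gripper open.
Joint ranges: [-2.89, 2.89], [-0.75, 2.08], [0.22, 2.7], [-1.18, 4.32], [0.11, 2.71], [-2.7, 2.7]. Speed limits (rad/s): [2.57, 2.57, 3.14, 3.14, 3.14, 3.14].

### API

Orientations are given as a unit quaternion [w, x, y, z].
In Python, from rig import manip, eyes, job gives the robot as it stands.
- The arm moves only by the tool drive_tool, never from a script. Its argument "rows" is a list of rows, each a list of 3 entries, a list of its own where there are three numbers: the turn, a rotation vector about the world's x, y, z in rad, then the shift along the world's x, y, z in cm, then the finger opening in cm, from 0 to 8.54. A call has 1 to 8 rows; each row shifts and turns the commanded pose from where the row before left it; what a row does not reach is not made up. A row lasts 1/8 s, in which the tool goes at most 62.5 mm and 10.7 degrees, less where a joint would pass 70% of its speed; a pose out of reach is approached as far as the arm can. A call is refused whole if a number of a shift passes 6.25 or a number of a turn 0.188, either way. A call with a gripper value outside its range is refused whole. The fingers move at their own pace and stop on an object; "force" is the grip in N (left out, the last holds). Time passes only in rows, so rows that do not move let the fingers close. It gives the time, the measured TCP pose, the force, the opening and the grip force at its end, in the units of the state.
- manip.get_state(): the state, without advancing time (a new reading comes with each control period).
- eyes.get_image(name): name is "side" or "top" or "wrist"; returns the picture (400x640x3 uint8, red, green, blue); there is no depth.
- eyes.get_calibration(name): a dict with "camera_matrix" (3x3 intrinsics, pixels), "view" (4x4, takes a point from world to camera coordinates). Camera axes: x right, y up, looking along -z (the intrinsics and any distortion apply to the point x, -y, -z); pixel columns grow to the right and rows downward; lengths in m; the calibration is good to about 2 mm. A picture is of the moment at which its call begins: read the wrist's pose just before it. get_calibration takes no time and is no camera call; for the wrist camera it gives the pose at the moment of the call.
- job.sign_off(): hands the job in; it is judged then, once.
The state is a dict: "clock": time; "qpos": joint angles; "qd": joint speeds; "effort": joint torques, N m; "position": TCP position; "ee_rot": TCP orientation; "contact_force": force on the tool from outside, world axes, zero at the start; "moment": the same for the moment, N m; "width": finger opening in m; "gripper_force": force on a finger pad.
Only numpy, scipy, OpenCV 4.12 (cv2) and the standard library are available. Lean on these libraries where they do the work, as an engineer would, in place of code of your own. Each camera call takes 0.05 s, during which the arm holds its last target. There are 200 camera calls.

## Working session

There is one attempt and no reset: what is moved stays moved. The work goes in short steps, Python scripts to look and compute and a tool call to move; the robot and the scene stay as the last step left them, time stands still between calls to the robot, and variables do not carry over. Pictures are saved under pics/ and viewed, at most 10 in all, crops included, and the job is handed in when it is done.

Besides the shell and the picture viewer there is one more tool, called in YAML: its name, and indented under it one key for each argument. drive_tool: Moves the arm, as the interface text tells. Its arguments: {"type":"object","properties":{"rows":{"type":"array"},"force":{"type":"number"}},"required":["rows"]}

```bash
mkdir -p pics; ls
python3 - <<'E'
from rig import manip, eyes, job
import cv2, numpy as np
np.set_printoptions(precision=4,suppress=True)
print(manip.get_state())
for n in ("side","top","wrist"):
    c=eyes.get_calibration(n); print(n,c)
    cv2.imwrite(f"pics/{n}0.png",eyes.get_image(n)[:,:,::-1])
a=[cv2.imread(f"pics/{n}0.png") for n in("side","top")]
cv2.imwrite("pics/wt.png",cv2.resize(np.vstack(a),None,fx=.75,fy=.75))
E
```

```text
pics
{'clock': 0.0, 'qpos': array([ 1.016 ,  0.2766,  1.5062, -0.    ,  1.3607, -0.121 ]), 'qd': array([-0.0005,  0.001 ,  0.    , -0.0005,  0.0019, -0.0003]), 'effort': array([ -0.0011, -41.675 , -24.581 ,  -0.0001,   0.0109,  -0.    ]), 'position': array([0.2414, 0.5213, 0.2414]), 'ee_rot': array([-0.0003,  0.2152,  0.9766, -0.0009]), 'contact_force': array([-0.5192, -0.7648, -0.4282]), 'moment': array([0.0147, 0.0039, 0.0344]), 'gripper_force': 0.0, 'width': 0.08553057163253146}
side {'camera_matrix': array([[401.2988,   0.    , 324.1146],
       [  0.    , 401.2988, 201.2159],
       [  0.    ,   0.    ,   1.    ]]), 'view': array([[ 0.9995,  0.023 , -0.02  , -0.4969],
       [ 0.0074,  0.455 ,  0.8905, -0.1549],
       [ 0.0296, -0.8902,  0.4546, -0.7981],
       [ 0.    ,  0.    ,  0.    ,  1.    ]])}
top {'camera_matrix': array([[516.1039,   0.    , 320.1781],
       [  0.    , 516.1039, 195.3104],
       [  0.    ,   0.    ,   1.    ]]), 'view': array([[ 0.0101, -0.9999,  0.006 ,  0.1246],
       [ 0.9978,  0.0104,  0.0654, -0.4959],
       [-0.0654,  0.0053,  0.9978, -1.3181],
       [ 0.    ,  0.    ,  0.    ,  1.    ]])}
wrist {'camera_matrix': array([[301.297 ,   0.    , 315.6261],
       [  0.    , 301.297 , 204.449 ],
       [  0.    ,   0.    ,   1.    ]]), 'view': array([[ 0.4202,  0.9074, -0.0024, -0.5741],
       [-0.8606,  0.3976, -0.3181,  0.0411],
       [-0.2877,  0.1357,  0.9481, -0.3813],
       [ 0.    ,  0.    ,  0.    ,  1.    ]])}
```

View pics/side0.png

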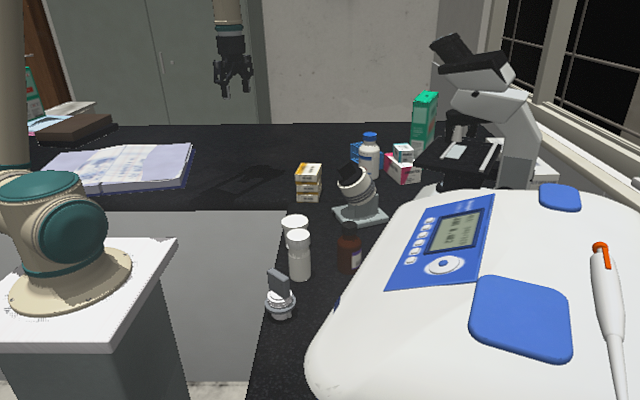

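View pics/top0.png

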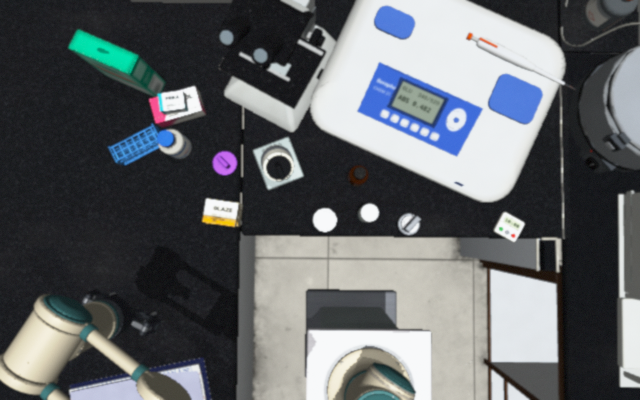

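The side view shows the holder with the black cap near (352,180), pile (308,182), and cartridge (280,295). In the top view they are at about (278,163), (221,212) and (409,223). Next, zoomed crops of both.

Run:
```python
import cv2
s=cv2.imread("pics/side0.png")[150:330,255:395]; t=cv2.imread("pics/top0.png")[125:245,195:435]
import numpy as np
def g(im,x0,y0,k,step=20):
    o=cv2.resize(im,None,fx=k,fy=k,interpolation=cv2.INTER_CUBIC)
    for x in range(-(-x0//step)*step,x0+im.shape[1],step):
        cv2.line(o,((x-x0)*k,0),((x-x0)*k,6),(0,255,255),1);cv2.putText(o,str(x),((x-x0)*k,16),0,.35,(0,255,255))
    for y in range(-(-y0//step)*step,y0+im.shape[0],step):
        cv2.line(o,(0,(y-y0)*k),(6,(y-y0)*k),(0,255,255),1);cv2.putText(o,str(y),(8,(y-y0)*k+4),0,.35,(0,255,255))
    return o
a=cv2.imread("pics/side0.png")
b=g(a[150:245,285:395],285,150,6)
cv2.imwrite("pics/s1.png",b)
c=g(a[255:330,260:305],260,255,6)
d=g(t,195,125,3)
h=np.zeros((450+0,800,3),np.uint8); 
h[:360,:720]=d
canvas=np.zeros((600,800,3),np.uint8); d2=g(cv2.imread("pics/top0.png")[130:190,240:320],240,130,4); d3=g(cv2.imread("pics/top0.png")[190:245,195:255],195,190,4); d4=g(cv2.imread("pics/top0.png")[200:245,380:435],380,200,4)
canvas[:450,:270]=c; canvas[:240,280:600]=d2; canvas[250:470,280:520]=d3; canvas[250:430,540:760]=d4
cv2.imwrite("pics/m1.png",canvas)
```

```text
(no output)
```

View pics/s1.png

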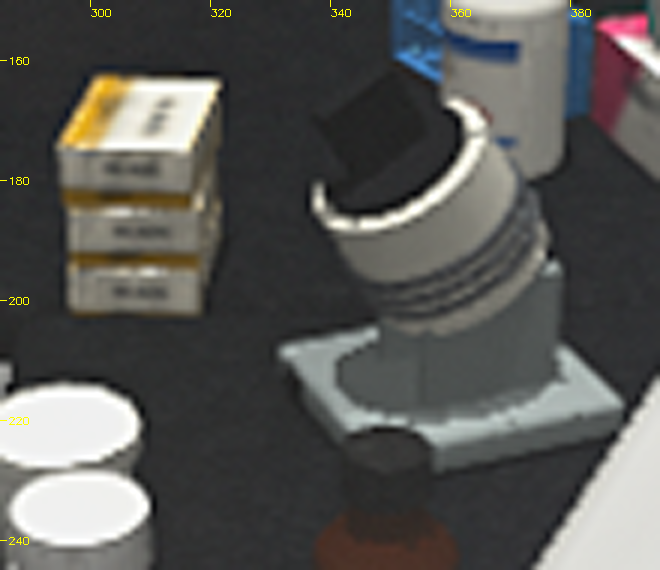

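View pics/m1.png

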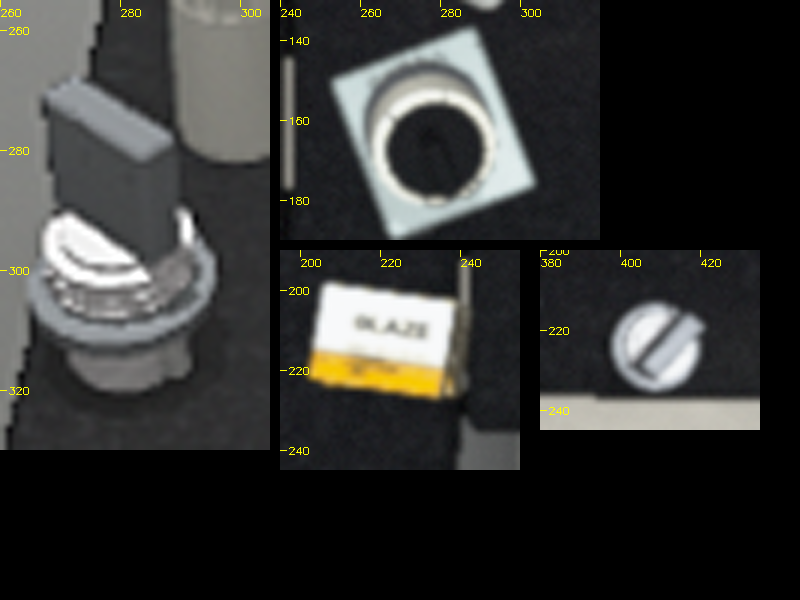

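Side view: pile top corners are about (293,175), (301,162), (320,163), (315,176). The cap tab spans (336,170)–(350,161), and the foot corners are (332,208), (387,217), (357,223). Top view: foot corners are (253,149), (288,137), (304,176), (268,189), and the cap disc is centred near (278,167). The cartridge wing runs diagonally near (411,224). Next I fit models to these.

```bash
cat > h.py <<'E'
import numpy as np, cv2
from scipy.optimize import least_squares
from scipy.spatial.transform import Rotation as R
from rig import manip, eyes, job
np.set_printoptions(precision=4,suppress=True)
def cal(n):
    c=eyes.get_calibration(n); return c["camera_matrix"],c["view"]
def proj(c,P):
    K,V=c; q=np.atleast_2d(P)@V[:3,:3].T+V[:3,3]; q=q*[1,-1,-1]; p=q@K.T; return p[:,:2]/p[:,2:]
def rz(a): return R.from_euler("z",a).as_matrix()
def fit(f,obs,x0):
    "f(params)->list of 3D arrays, obs: list of (cal, pixels)"
    g=lambda p: np.concatenate([(proj(c,P)-px).ravel() for P,(c,px) in zip(f(p),obs)])
    r=least_squares(g,x0,loss="soft_l1"); return r.x,g(r.x)
E
python3 - <<'E'
from h import *
S,T=cal("side"),cal("top")
print("cams",-S[1][:3,:3].T@S[1][:3,3],-T[1][:3,:3].T@T[1][:3,3])
L=lambda p,pts:(rz(p[3])@np.array(pts).T).T+p[:3]
ft=lambda p:(lambda c:[L(p,c),L(p,[c[3],c[2],c[1]])])([[.08,.05,0],[.08,-.05,0],[-.032,-.05,0],[-.032,.05,0]])
x,r=fit(ft,[(T,np.array([[253,149],[288,137],[304,176],[268,189]])),(S,np.array([[332,208],[357,223],[387,217]]))],[.55,.2,.01,.35]); print("foot",x,r)
# disc centre ray check
M=np.array([x[0],x[1],.115]); a=rz(x[3])@[-.5,0,np.cos(np.pi/6)]
th=np.linspace(0,6.28,100); u=rz(x[3])@[np.cos(np.pi/6),0,.5]; v=np.cross(a,u)
D=lambda h,rad:M+h*a+rad*(np.outer(np.cos(th),u)+np.outer(np.sin(th),v))
for n,C in (("T",T),("S",S)):
    for h,rad in((.006,.031),(0,.037)):
        q=proj(C,D(h,rad)); print(n,h,q.min(0),q.max(0))
pl=lambda p:(lambda c:[L(p,c),L(p,[c[0],c[1],c[2],c[3]])])([[.029,.04,0],[.029,-.04,0],[-.029,-.04,0],[-.029,.04,0]])
x,r=fit(pl,[(T,np.array([[206,198],[239,202],[236,226],[202,222]])),(S,np.array([[300.5,162.5],[320,163],[315.5,176],[293,175]])[[0,1,2,3]])],[.4,.35,.07,-.1]); print("pile",x,r)
# side corner order alternative
x,r=fit(pl,[(T,np.array([[206,198],[239,202],[236,226],[202,222]])),(S,np.array([[320,163],[315.5,176],[293,175],[300.5,162.5]]))],[.4,.35,.07,-.1]); print("pile2",x,r)
w=lambda p:(lambda c:[L([p[0],p[1],.087,p[2]],c)]*2)([[.022,.007,0],[.022,-.007,0],[-.022,-.007,0],[-.022,.007,0]])
for y0 in(-.8,.8):
  x,r=fit(w,[(S,np.array([[273,268],[288,278],[281,282],[267,271]])),(T,np.array([[416,217],[421,219],[409,232],[403,228]]))],[.38,-.1,y0]); print("cart",x,r)
def ray(C,px,z):
    K,V=C; d=V[:3,:3].T@(np.linalg.inv(K)@[*px,1]*[1,-1,-1]); o=-V[:3,:3].T@V[:3,3]; return o+d*(z-o[2])/d[2]
for n,px,z in(("cup",(325,220),.066),("strips",(369,213),.098),("stain",(357,175),.104),("cartflange",(408,224),.03)): print(n,ray(T,px,z))
E
```

```text
cams [ 0.5214 -0.6286  0.4908] [0.4073 0.1368 1.3469]
foot [0.5568 0.2305 0.0172 0.3784] [ -0.5077   0.1564   0.5104  -1.5442  -0.0638  -0.545   -0.2262   0.3108
  -1.0569  -0.77   -10.3853   2.9492   2.6526  -0.101 ]
T 0.006 [265.9615 154.9503] [291.8258 179.1985]
T 0 [263.2141 151.7031] [293.955  180.5425]
S 0.006 [338.033  165.9202] [361.9425 184.5707]
S 0 [336.9704 166.0323] [365.4477 188.2907]
pile [ 0.4471  0.3736  0.077  -0.0494] [ -0.5019   1.2142  -1.0475  -0.8447   0.2999  -1.2886   1.7477   0.7676
  19.5831   1.0612  -2.4134  11.9758 -20.0096  -1.2523   6.3782 -11.609 ]
pile2 [ 0.446   0.3736  0.0773 -0.1224] [ 0.4356  0.5418 -0.356   0.8417 -0.7248  0.2487  0.9706 -0.0681  0.6511
  0.7467  0.459  -0.8565  1.1174 -0.7255 -0.3532  0.5137]
cart [ 0.4226 -0.0955 -0.5896] [ 16.5332   7.0964  -4.021    1.5898 -17.2893 -11.6249   2.3805  -4.829
  -1.058   -2.2625  -1.2922  -1.0256   0.7199   0.8867   1.948    1.638 ]
cart [ 0.4226 -0.0955 -0.5895] [ 16.5335   7.096   -4.0204   1.5896 -17.2896 -11.6245   2.38    -4.8287
  -1.0584  -2.2627  -1.2924  -1.026    0.7203   0.8868   1.9483   1.6383]
cup [0.4301 0.1173 0.066 ]
strips [0.4475 0.0115 0.098 ]
stain [0.539  0.0415 0.104 ]
cartflange [ 0.4227 -0.095   0.03  ]
```

```bash
cat >> h.py <<'E'
def now():
    s=manip.get_state(); q=s["ee_rot"]; return s["position"],R.from_quat(np.r_[q[1:],q[0]])
def plan(p,Rt,n=None):
    p0,R0=now(); rv=(R.from_matrix(Rt)*R0.inv()).as_rotvec(); d=(np.array(p)-p0)*100
    m=max(np.linalg.norm(rv)/.18,np.linalg.norm(d)/6.1); n=n or int(np.ceil(m))
    print("rows",n,"turn/row",rv/n,"cm/row",d/n,"| total",rv,d)
def frame(M,yaw,tilt=np.pi/6):
    return rz(yaw)@R.from_euler("y",-tilt).as_matrix()  # port axes, columns x,y,z
def toolR(Rp,phi):
    "tool looking down port z, y_tool at angle phi about port z from port y"
    y=Rp@rz(phi)@[0,1,0]; z=-Rp[:,2]; return np.c_[np.cross(y,z),y,z]
E
python3 - <<'E'
from h import *
S,T=cal("side"),cal("top")
L=lambda p,pts:(rz(p[3])@np.array(pts).T).T+p[:3]
w=lambda p:(lambda c:[L([p[0],p[1],.087,p[2]],c)]*2)([[.022,.007,0],[.022,-.007,0],[-.022,-.007,0],[-.022,.007,0]])
x,r=fit(w,[(S,np.array([[288,278],[281,282],[267,271],[273,268]])),(T,np.array([[416,217],[421,219],[409,232],[403,228]]))],[.42,-.095,-.8]); print("cart",x,r)
p,R0=now(); K,V=cal("wrist"); print("cam in tool",R0.as_matrix().T@(-V[:3,:3].T@V[:3,3]-p), R0.as_matrix().T@(-V[2,:3]))
M=np.array([.557,.2305,.115]); Rp=frame(M,.37)
for a in (-.6,-.4,-.2,0,.2,.4,.6):
    q=M+.041*Rp[:,2]+ .018*np.outer([-1,1],Rp@rz(a)@[1,0,0]); print(a,proj(S,q).ravel())
plan(M+.16*Rp[:,2],toolR(Rp,0))
E
```

```text
cart [ 0.4233 -0.0977 -0.816 ] [ 0.2871 -0.2311  0.2991 -0.4634 -1.4354 -1.5973 -0.5594 -2.054   1.7947
 -1.6918  0.7282  0.5261 -0.3704 -0.2306  1.6958 -0.4617]
cam in tool [ 0.0824  0.0002 -0.1317] [-0.3182 -0.0007  0.948 ]
-0.6 [336.0675 166.3083 349.9545 161.6542]
-0.4 [335.9657 167.2342 350.0162 160.731 ]
-0.2 [336.1409 168.0373 349.7949 159.9443]
0 [336.5888 168.6847 349.3024 159.3244]
0.2 [337.2942 169.149  348.5608 158.8943]
0.4 [338.2312 169.4096 347.6017 158.6692]
0.6 [339.3638 169.454  346.4646 158.6559]
rows 7 turn/row [-0.0022 -0.0768  0.1122] cm/row [ 3.4416 -4.5692  0.1704] | total [-0.0157 -0.5376  0.7853] [ 24.0909 -31.9841   1.1931]
```

drive_tool:
  rows:
    - [[0,-0.077,0.112],[3.44,-4.57,0.17],8.5]
    - [[0,-0.077,0.112],[3.44,-4.57,0.17],8.5]
    - [[0,-0.077,0.112],[3.44,-4.57,0.17],8.5]
    - [[0,-0.077,0.112],[3.44,-4.57,0.17],8.5]
    - [[0,-0.077,0.112],[3.44,-4.57,0.17],8.5]
    - [[0,-0.077,0.112],[3.44,-4.57,0.17],8.5]
    - [[0,-0.077,0.112],[3.44,-4.57,0.17],8.5]
    - [[0,0,0],[0,0,0],8.5]
  force: 40

```text
clock: 1.15
position: [0.4662, 0.223, 0.2518]
ee_rot: [0.233, -0.149, 0.959, 0.055]
contact_force: [0.7, 1.0, -0.1]
width: 0.0853
gripper_force: 0.0
```

Run:
```python
from h import *
print(now()[0]); print(manip.get_state()["qpos"])
c=cal("wrist"); np.savez("w1.npz",K=c[0],V=c[1])
im=eyes.get_image("wrist")[:,:,::-1]; cv2.imwrite("pics/w1.png",im)
M=np.array([.557,.2305,.115]); Rp=frame(M,.37); o=im.copy()
th=np.linspace(0,6.28,60); C=np.c_[np.cos(th),np.sin(th),0*th]
for h,r in((0,.037),(.006,.031)): 
    for q in proj(c,M+(C*r+[0,0,h])@Rp.T): cv2.circle(o,tuple(int(v) for v in q),0,(0,0,255))
print(proj(c,M))
cv2.imwrite("pics/w1o.png",o)
```

```text
[0.4662 0.223  0.2518]
[ 0.276  -0.0459  1.9665  0.0759  0.7413 -1.6462]
[[289.7987 203.685 ]]
```

View pics/w1o.png

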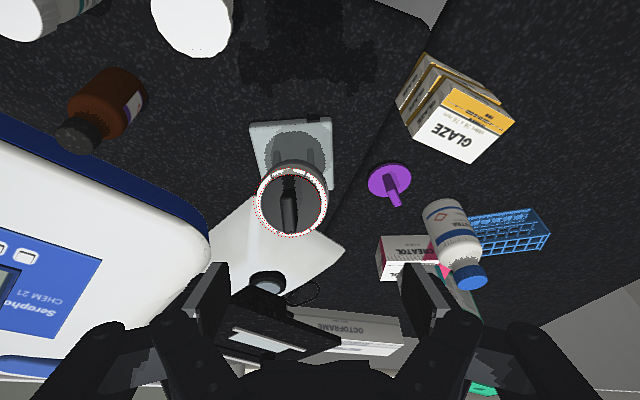

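The wrist view shows the capped port at about (291,202), agreeing with the overlaid model to about 1 px. The tab runs near vertically in the picture, around (288,208). Zooming in to refine.

Run:
```python
from h import *
d=np.load("w1.npz"); c=(d["K"],d["V"]); im=cv2.imread("pics/w1.png"); k=6; x0,y0=235,155
o=cv2.resize(im[155:250,235:345],None,fx=k,fy=k,interpolation=cv2.INTER_CUBIC)
o=np.clip(o.astype(float)*1.6+20,0,255).astype(np.uint8)
M=np.array([.557,.2305,.115]); Rp=frame(M,.37)
th=np.linspace(0,6.28,200); C=np.c_[np.cos(th),np.sin(th),0*th]
def dr(P,col):
    q=(proj(c,P)+.5-[x0,y0])*k
    for v in q: cv2.circle(o,tuple(int(t) for t in v),1,col,-1)
dr(M+(C*.037)@Rp.T,(0,0,255)); dr(M+(C*.031+[0,0,.006])@Rp.T,(0,255,0))
for ph,col in((0,(255,255,0)),(-.2,(255,0,255))):
    A=rz(ph); cs=np.array([[.018,.006,.041],[.018,-.006,.041],[-.018,-.006,.041],[-.018,.006,.041]])
    for i in range(4): dr(M+(np.linspace(cs[i],cs[(i+1)%4],40)@A.T)@Rp.T,col)
for x in range(240,345,20): cv2.putText(o,str(x),((x-x0)*k,12),0,.4,(0,255,255))
for y in range(160,250,20): cv2.putText(o,str(y),(0,(y-y0)*k),0,.4,(0,255,255))
cv2.imwrite("pics/w1z.png",o)
```

```text
(no output)
```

View pics/w1z.png

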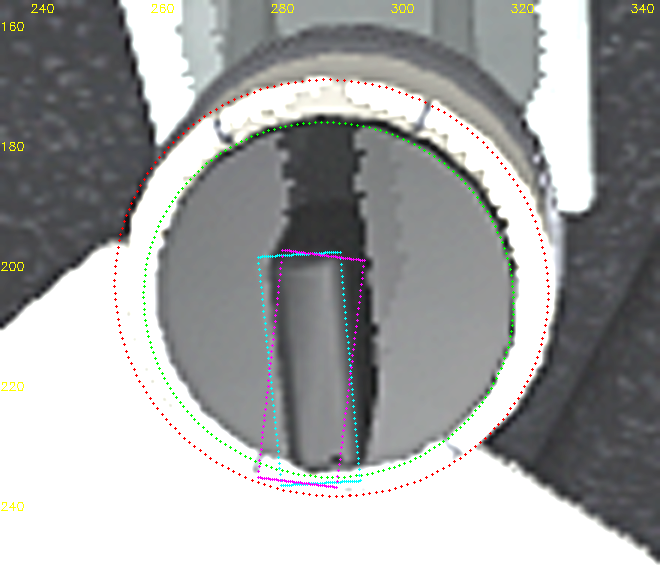

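The zoom shows the disc about 1 px right of the model (centre about (289,205)). The tab's midline matches phi=0, with its top face centred near (285.5,215.5).

Run:
```python
from h import *
V=np.load("w1.npz")["V"]; M=np.array([.557,.2305,.115])+.0012*V[0,:3]+.0005*V[1,:3]; print("M",M)
Rp=frame(M,.37); print(Rp)
plan(M+.09*Rp[:,2],toolR(Rp,0)); 
print("down",-Rp[:,2]*6.6)
```

```text
M [0.5563 0.2315 0.1147]
[[ 0.8074 -0.3616 -0.4662]
 [ 0.3132  0.9323 -0.1808]
 [ 0.5     0.      0.866 ]]
rows 2 turn/row [-0.0104 -0.0259  0.0254] cm/row [ 2.4311 -0.4564 -2.9633] | total [-0.0208 -0.0518  0.0508] [ 4.8623 -0.9128 -5.9266]
down [ 3.0767  1.1933 -5.7158]
```

drive_tool:
  rows:
    - [[-0.007,-0.017,0.017],[1.62,-0.3,-1.98],5]
    - [[-0.007,-0.017,0.017],[1.62,-0.3,-1.98],5]
    - [[-0.007,-0.017,0.017],[1.62,-0.3,-1.98],5]
    - [[0,0,0],[0,0,0],5]
    - [[0,0,0],[0,0,0],5]

```text
clock: 1.82
position: [0.5138, 0.2182, 0.1934]
ee_rot: [0.254, -0.181, 0.949, 0.048]
contact_force: [0.2, 0.5, 0.2]
width: 0.05
gripper_force: 0.0
```

Run:
```python
from h import *
M=np.array([.5563,.2315,.1147]); Rp=frame(M,.37)
plan(M+.024*Rp[:,2],toolR(Rp,0),4); print(manip.get_state())
```

```text
rows 4 turn/row [ 0.0001  0.0001 -0.0015] cm/row [ 0.7825  0.2241 -1.4471] | total [ 0.0003  0.0003 -0.0062] [ 3.1298  0.8963 -5.7883]
{'clock': 1.825, 'qpos': array([ 0.2307,  0.068 ,  2.0345,  0.1447,  0.5243, -1.8226]), 'qd': array([-0.007 , -0.0167, -0.0043,  0.0009, -0.0037, -0.008 ]), 'effort': array([ -0.1003, -26.7118, -22.9012,   0.3354,  -2.6414,   0.0098]), 'position': array([0.5138, 0.2182, 0.1934]), 'ee_rot': array([ 0.2544, -0.1807,  0.9489,  0.0482]), 'contact_force': array([0.1993, 0.4527, 0.1893]), 'moment': array([-0.0851,  0.1903, -0.0238]), 'gripper_force': 0.0, 'width': 0.04997173850921929}
```

drive_tool:
  rows:
    - [[0,0,0],[0.78,0.22,-1.45],5]
    - [[0,0,0],[0.78,0.22,-1.45],5]
    - [[0,0,0],[0.78,0.22,-1.45],5]
    - [[0,0,0],[0.78,0.22,-1.45],5]
    - [[0,0,0],[0,0,0],3]
    - [[0,0,0],[0,0,0],0.5]
    - [[0,0,0],[0,0,0],0.5]
    - [[0,0,0],[0,0,0],0.5]
  force: 40

```text
clock: 2.82
position: [0.5454, 0.2259, 0.1355]
ee_rot: [0.255, -0.18, 0.949, 0.048]
contact_force: [-0.6, -0.6, 2.3]
width: 0.0114
gripper_force: 40.2
```

drive_tool:
  rows:
    - [[0,0,0],[-0.23,-0.09,0.43],0.5]
    - [[0,0,0],[-0.47,-0.18,0.87],0.5]
    - [[0,0,0],[-0.47,-0.18,0.87],0.5]
    - [[0,0,0],[-0.93,-0.36,1.73],0.5]
    - [[0,0,0],[-0.93,-0.36,1.73],0.5]
    - [[0,0,0],[-0.93,-0.36,1.73],0.5]
    - [[0,0,0],[0,0,0],0.5]

```text
clock: 3.7
position: [0.5061, 0.2105, 0.2107]
ee_rot: [0.256, -0.18, 0.948, 0.048]
contact_force: [-0.5, -0.4, -1.3]
width: 0.0111
gripper_force: 39.7
```

Run:
```python
from h import *
s=manip.get_state(); print(s["contact_force"],s["width"],s["qpos"])
P=np.array([.446,.3735,.077]); Rd=frame(P,.37,0)
# TCP to underside along tool: rim+24 -> underside 30 mm
plan(P+[0,0,.030+.045],toolR(Rd,0))
for r in(0,np.pi/2-.49,-.49-0): pass
cv2.imwrite("pics/s2.png",eyes.get_image("side")[:,:,::-1])
K=cal("side"); p,Rt=now(); o=p+Rt.as_matrix()[:,2]*.03
th=np.linspace(0,6.28,40); C=np.c_[.031*np.cos(th),.031*np.sin(th),0*th-.006]
im=cv2.imread("pics/s2.png"); k=5;x0,y0=280,90
w=cv2.resize(im[y0:y0+110,x0:x0+130],None,fx=k,fy=k,interpolation=cv2.INTER_CUBIC)
for q in proj(K,o+C@Rt.as_matrix().T): cv2.circle(w,tuple(int(v) for v in (q+.5-[x0,y0])*k),1,(0,0,255),-1)
cv2.imwrite("pics/s2z.png",w)
```

```text
[-0.5008 -0.4069 -1.27  ] 0.011060456514048193 [ 0.2162  0.031   2.0259  0.1461  0.567  -1.8324]
rows 4 turn/row [-0.0476  0.1231 -0.0013] cm/row [-1.5032  4.0751 -1.4673] | total [-0.1906  0.4922 -0.0051] [-6.0127 16.3006 -5.8691]
```

View pics/s2z.png

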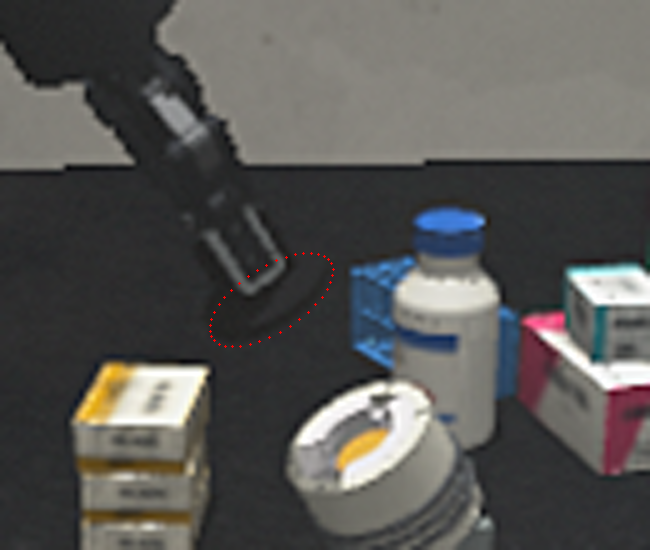

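The side view shows the black cap in the fingers where predicted, and the port open with both notches visible. Next I carry the cap above the pile, turning it upright.

drive_tool:
  rows:
    - [[-0.038,0.098,-0.001],[-1.2,3.26,-1.17],0.5]
    - [[-0.038,0.098,-0.001],[-1.2,3.26,-1.17],0.5]
    - [[-0.038,0.098,-0.001],[-1.2,3.26,-1.17],0.5]
    - [[-0.038,0.098,-0.001],[-1.2,3.26,-1.17],0.5]
    - [[-0.038,0.098,-0.001],[-1.2,3.26,-1.17],0.5]
    - [[0,0,0],[0,0,0],0.5]
    - [[0,0,0],[0,0,0],0.5]

```text
clock: 4.62
position: [0.4456, 0.3731, 0.1488]
ee_rot: [-0.002, -0.184, 0.983, -0.001]
contact_force: [0.2, 0.1, -0.5]
width: 0.0112
gripper_force: 39.6
```

Run:
```python
from h import *
s=manip.get_state(); print(s["contact_force"],s["width"],s["qpos"])
P=np.array([.446,.3735,.077]); Rd=frame(P,.37,0)
plan(P+[0,0,.030],toolR(Rd,0))
```

```text
[ 0.166   0.0714 -0.4646] 0.011234566388634029 [ 0.5772  0.3525  1.6344  0.0003  1.1579 -1.3641]
rows 1 turn/row [ 0.0016 -0.0028 -0.0004] cm/row [ 0.0407  0.0394 -4.1818] | total [ 0.0016 -0.0028 -0.0004] [ 0.0407  0.0394 -4.1818]
```

drive_tool:
  rows:
    - [[0,0,0],[0,0,-1.0],0.5]
    - [[0,0,0],[0,0,-1.2],0.5]
    - [[0,0,0],[0,0,-0.8],0.5]
    - [[0,0,0],[0,0,-0.3],0.5]
    - [[0,0,0],[0,0,-0.2],0.5]
    - [[0,0,0],[0,0,0],0.5]

```text
clock: 5.38
position: [0.4459, 0.3736, 0.1151]
ee_rot: [-0.001, -0.184, 0.983, 0.0]
contact_force: [0.7, -0.0, -0.2]
width: 0.0111
gripper_force: 39.6
```

drive_tool:
  rows:
    - [[0,0,0],[0,0,-0.2],0.5]
    - [[0,0,0],[0,0,-0.1],0.5]
    - [[0,0,0],[0,0,0],0.5]

```text
clock: 5.75
position: [0.4458, 0.3735, 0.1119]
ee_rot: [-0.001, -0.184, 0.983, 0.0]
contact_force: [-0.5, 0.5, 0.5]
width: 0.0114
gripper_force: 39.6
```

drive_tool:
  rows:
    - [[0,0,0],[0,0,-0.15],0.5]
    - [[0,0,0],[0,0,0],0.5]

```text
clock: 6.0
position: [0.4457, 0.3735, 0.1103]
ee_rot: [-0.001, -0.184, 0.983, 0.0]
contact_force: [-0.7, 0.9, -0.5]
width: 0.0111
gripper_force: 39.6
```

Expected contact at TCP z ≈ 0.107, within a few millimetres.

drive_tool:
  rows:
    - [[0,0,0],[0,0,-0.15],0.5]
    - [[0,0,0],[0,0,0],0.5]

```text
clock: 6.25
position: [0.4457, 0.3735, 0.1088]
ee_rot: [-0.001, -0.184, 0.983, 0.0]
contact_force: [-1.0, -0.1, -0.6]
width: 0.0113
gripper_force: 39.6
```

drive_tool:
  rows:
    - [[0,0,0],[0,0,-0.12],0.5]
    - [[0,0,0],[0,0,0],0.5]

```text
clock: 6.5
position: [0.4459, 0.3736, 0.108]
ee_rot: [-0.001, -0.184, 0.983, 0.0]
contact_force: [-0.8, -0.6, 1.4]
width: 0.0116
gripper_force: 39.9
```

drive_tool:
  rows:
    - [[0,0,0],[0,0,-0.12],0.5]
    - [[0,0,0],[0,0,0],0.5]

```text
clock: 6.75
position: [0.4459, 0.3736, 0.108]
ee_rot: [-0.0, -0.184, 0.983, 0.0]
contact_force: [-1.6, -1.8, 8.1]
width: 0.0114
gripper_force: 40.9
```

drive_tool:
  rows:
    - [[0,0,0],[0,0,0.1],0.5]
    - [[0,0,0],[0,0,0],2.0]
    - [[0,0,0],[0,0,0],4.0]
    - [[0,0,0],[0,0,0],4.0]
    - [[0,0,0],[0,0,1.0],4.0]
    - [[0,0,0],[0,0,3.0],5]
    - [[0,0,0],[0,0,4.0],5]
    - [[0,0,0],[0,0,4.0],5]

```text
clock: 7.75
position: [0.4458, 0.3735, 0.2294]
ee_rot: [-0.001, -0.184, 0.983, 0.0]
contact_force: [0.7, -0.0, -0.3]
width: 0.0499
gripper_force: 0.0
```

Run:
```python
from h import *
im=cv2.imread if 0 else None
print(now()[0],manip.get_state()["contact_force"])
C=np.array([.4233,-.0977,0]); Rd=frame(C,-.816,0)
for f in (0,np.pi): plan(C+[-.06,0,.25],toolR(Rd,f))
for n in("side","top"): cv2.imwrite(f"pics/{n}3.png",eyes.get_image(n)[:,:,::-1])
a=cv2.imread("pics/side3.png")[130:220,280:390]; b=cv2.imread("pics/top3.png")[180:250,185:285]
o=np.zeros((460,790,3),np.uint8); o[:360,:440]=cv2.resize(a,None,fx=4,fy=4,interpolation=2); 
o[:245,440:790]=cv2.resize(b,None,fx=3.5,fy=3.5,interpolation=2); cv2.imwrite("pics/p3.png",o)
```

```text
[0.4458 0.3735 0.2294] [ 0.7138 -0.0193 -0.2951]
rows 8 turn/row [-0.0001 -0.0001 -0.1482] cm/row [-1.0315 -5.8905  0.2578] | total [-0.0009 -0.0011 -1.186 ] [ -8.2517 -47.1239   2.0624]
rows 11 turn/row [ 0.0001 -0.0001  0.1778] cm/row [-0.7502 -4.284   0.1875] | total [ 0.0012 -0.001   1.9556] [ -8.2517 -47.1239   2.0624]
```

View pics/p3.png

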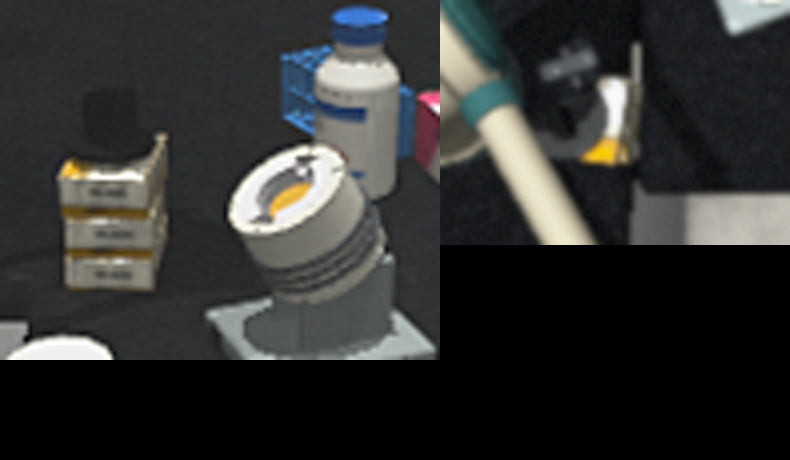

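The picture shows the black cap standing flat on the pile, and the open port with a brass plate. Next, a wrist view of the port.

Run:
```python
from h import *
M=np.array([.5563,.2315,.1147]); Rp=frame(M,.37)
plan(M+.14*Rp[:,2],toolR(Rp,0))
```

```text
rows 3 turn/row [ 0.0612 -0.1602 -0.0003] cm/row [ 1.4248 -5.634   0.0843] | total [ 0.1836 -0.4807 -0.0008] [  4.2743 -16.902    0.2529]
```

drive_tool:
  rows:
    - [[0,0,0],[0,0,2],5]
    - [[0.046,-0.12,0],[1.07,-4.23,0.06],5]
    - [[0.046,-0.12,0],[1.07,-4.23,0.06],5]
    - [[0.046,-0.12,0],[1.07,-4.23,0.06],5]
    - [[0.046,-0.12,0],[1.07,-4.23,-1.94],5]
    - [[0,0,0],[0,0,0],5]
    - [[0,0,0],[0,0,0],5]

```text
clock: 8.72
position: [0.4893, 0.2041, 0.2307]
ee_rot: [0.25, -0.177, 0.951, 0.046]
contact_force: [0.3, -0.4, 0.0]
width: 0.0497
gripper_force: 0.0
```

Run:
```python
from h import *
c=cal("wrist"); np.savez("w4.npz",K=c[0],V=c[1]); cv2.imwrite("pics/w4.png",eyes.get_image("wrist")[:,:,::-1])
M=np.array([.5563,.2315,.1147]); Rp=frame(M,.37); print(proj(c,M), now()[0])
C=np.array([.4233,-.0977,0]); Rd=frame(C,-.816,0)
plan(C+[0,0,.22],toolR(Rd,0))
```

```text
[[316.8807 202.5235]] [0.4902 0.2049 0.2316]
rows 8 turn/row [ 0.0153  0.0666 -0.1448] cm/row [-0.8366 -3.7825 -0.1451] | total [ 0.1228  0.5324 -1.1586] [ -6.6931 -30.2597  -1.161 ]
```

drive_tool:
  rows:
    - [[0.015,0.067,-0.145],[-0.84,-3.78,0],6]
    - [[0.015,0.067,-0.145],[-0.84,-3.78,0],6]
    - [[0.015,0.067,-0.145],[-0.84,-3.78,0],6]
    - [[0.015,0.067,-0.145],[-0.84,-3.78,0],6]
    - [[0.015,0.067,-0.145],[-0.84,-3.78,0],6]
    - [[0.015,0.067,-0.145],[-0.84,-3.78,0],6]
    - [[0.015,0.067,-0.145],[-0.84,-3.78,0],6]
    - [[0.015,0.067,-0.145],[-0.84,-3.78,-1.1],6]

```text
clock: 9.78
position: [0.4247, -0.0993, 0.2211]
ee_rot: [-0.001, 0.398, 0.917, -0.0]
contact_force: [0.3, -0.3, -0.4]
width: 0.0604
gripper_force: 0.0
```

drive_tool:
  rows:
    - [[0,0,0],[0,0,0],6]
    - [[0,0,0],[0,0,0],6]

```text
clock: 10.02
position: [0.4229, -0.0975, 0.2195]
ee_rot: [-0.003, 0.396, 0.918, 0.0]
contact_force: [0.1, -0.1, -0.2]
width: 0.0597
gripper_force: 0.0
```

Run:
```python
from h import *
c=cal("wrist"); np.savez("w5.npz",K=c[0],V=c[1]); cv2.imwrite("pics/w5.png",eyes.get_image("wrist")[:,:,::-1])
C=np.array([.4233,-.0977,0]); print(now()[0],manip.get_state()["qpos"])
def dr(o,c,P,x0,y0,k,col):
    for v in (proj(c,P)+.5-[x0,y0])*k: cv2.circle(o,tuple(int(t) for t in v),0,col,-1)
def lab(o,x0,y0,k):
    for x in range(-(-x0//10)*10,x0+o.shape[1]//k,10): cv2.putText(o,str(x),((x-x0)*k,10),0,.3,(0,255,255)); cv2.line(o,((x-x0)*k,10),((x-x0)*k,16),(0,255,255))
    for y in range(-(-y0//10)*10,y0+o.shape[0]//k,10): cv2.putText(o,str(y),(0,(y-y0)*k+3),0,.3,(0,255,255)); cv2.line(o,(22,(y-y0)*k),(28,(y-y0)*k),(0,255,255))
def crop(f,x0,y0,w,h,k):
    return cv2.resize(cv2.imread(f)[y0:y0+h,x0:x0+w],None,fx=k,fy=k,interpolation=cv2.INTER_CUBIC)
d=np.load("w4.npz"); c4=(d["K"],d["V"]); M=np.array([.5563,.2315,.1147]); Rp=frame(M,.37)
k=5; m=proj(c4,M)[0]; x0,y0=int(m[0])-40,int(m[1])-45; o1=crop("pics/w4.png",x0,y0,80,88,k)
th=np.linspace(0,6.28,150); Ci=np.c_[np.cos(th),np.sin(th),0*th]
dr(o1,c4,M+Ci*.037@Rp.T,x0,y0,k,(0,0,255)); dr(o1,c4,M+Ci*.0195@Rp.T,x0,y0,k,(0,255,0))
for s in(-1,1): 
  for e in(-1,1): dr(o1,c4,M+np.linspace([s*.0195,e*.0055,0],[s*.029,e*.0055,0],30)@Rp.T,x0,y0,k,(255,0,255))
lab(o1,x0,y0,k)
m=proj(c,C+[0,0,.06])[0]; u0,v0=int(m[0])-40,int(m[1])-45; o2=crop("pics/w5.png",u0,v0,80,88,k)
cs=np.array([[.022,.007,.087],[.022,-.007,.087],[-.022,-.007,.087],[-.022,.007,.087]])
for i in range(4): dr(o2,c,C+np.linspace(cs[i],cs[(i+1)%4],40)@rz(-.816).T,u0,v0,k,(0,0,255))
dr(o2,c,C+Ci*.027+[0,0,.029],u0,v0,k,(0,255,0))
lab(o2,u0,v0,k)
cv2.imwrite("pics/c45.png",np.hstack([o1,o2])); print(o1.shape,o2.shape)
```

```text
[ 0.4225 -0.0971  0.2195] [-0.3868  0.0793  1.8159  0.      1.2516 -1.143 ]
(440, 400, 3) (440, 400, 3)
```

View pics/c45.png

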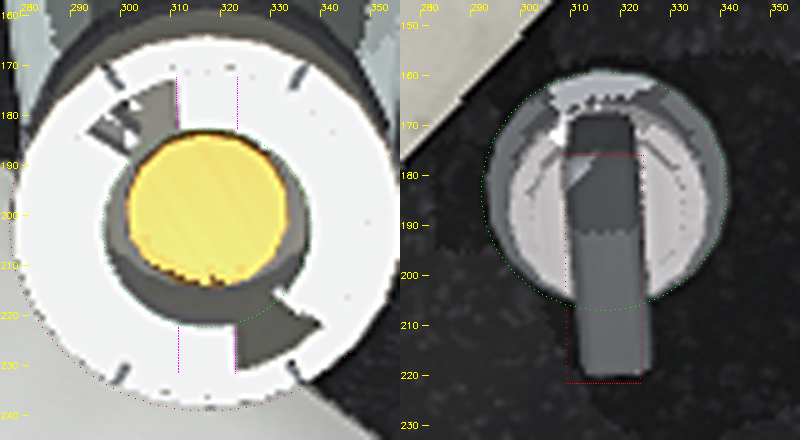

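Left: the notches are turned about 31° counter-clockwise from the holder's lean plane (upper one centred at about (302,178), lower one at about (331,226)); the bore centre matches the model. Right: the wing spans (309–325, 168–220), about 1 px right of the model and turned about 0.06 rad. I refine both numerically.

Run:
```python
from h import *
d=np.load("w4.npz"); c4=(d["K"],d["V"]); M=np.array([.5563,.2315,.1147]); Rp=frame(M,.37)
g=cv2.cvtColor(cv2.imread("pics/w4.png"),cv2.COLOR_BGR2GRAY).astype(np.float32)
def smp(P): q=proj(c4,P).astype(np.float32); return cv2.remap(g,q[:,0][None],q[:,1][None],1)[0]
th=np.radians(np.arange(-180,180,1.))
for r in(.022,.024,.026,.028):
    v=smp(M+np.c_[r*np.cos(th),r*np.sin(th),0*th]@Rp.T)<200
    e=np.where(np.diff(v.astype(int))!=0)[0]; print(r,np.degrees(th[e]).astype(int))
# bore centre: radial edge
rr=np.arange(.012,.026,.0002); pts=[]
for t in th[::4]:
    v=smp(M+np.c_[rr*np.cos(t),rr*np.sin(t),0*rr]@Rp.T); i=np.where(v>200)[0]
    i=[j for j in i if rr[j]>.0175]
    if i and .0175<rr[i[0]]<.022: pts.append([rr[i[0]]*np.cos(t),rr[i[0]]*np.sin(t)])
pts=np.array(pts,np.float32); f=least_squares(lambda p:np.hypot(*(pts-p[:2]).T)-p[2],[0,0,.0195],loss="soft_l1",f_scale=.0005); print("bore off",f.x,len(pts))
V5=np.load("w5.npz")["V"]; C=np.array([.4233,-.0977,0])+.0009*V5[0,:3]; print(C)
plan(C*[1,1,0]+[0,0,.063],toolR(frame(C,-.76,0),0))
```

```text
0.022 [-167 -144 -139 -132   13   46]
0.024 [-168 -143 -142 -132   12   45]
0.026 [-168 -131   11   49]
0.028 [-169 -152 -151 -142 -140 -131   11   50]
bore off [0.0002 0.0001 0.0197] 77
[ 0.424  -0.0971 -0.    ]
rows 3 turn/row [-0.0006 -0.0016  0.0182] cm/row [ 0.0493  0.0014 -5.2183] | total [-0.0019 -0.0049  0.0546] [  0.1478   0.0041 -15.655 ]
```

drive_tool:
  rows:
    - [[0,0,0.018],[0.05,0,-4.5],6]
    - [[0,0,0.018],[0.05,0,-4.5],6]
    - [[0,0,0.018],[0.05,0,-4],6]
    - [[0,0,0],[0,0,-2.6],6]
    - [[0,0,0],[0,0,0],6]
    - [[0,0,0],[0,0,0],2]
    - [[0,0,0],[0,0,0],0.8]
    - [[0,0,0],[0,0,0],0.8]
  force: 80

```text
clock: 11.08
position: [0.4238, -0.0983, 0.0642]
ee_rot: [-0.002, 0.372, 0.928, -0.0]
contact_force: [-0.4, 0.2, 6.1]
width: 0.0129
gripper_force: 78.3
```

drive_tool:
  rows:
    - [[0,0,0],[0,0,1],0.8]
    - [[0,0,0],[0,0,3],0.8]
    - [[0,0,0],[0,0,5],0.8]
    - [[0,0,0],[0,0,5],0.8]
    - [[0,0,0],[0,0,5],0.8]
    - [[0,0,0],[0,0,0],0.8]
    - [[0,0,0],[0,0,0],0.8]

```text
clock: 11.95
position: [0.422, -0.0978, 0.2524]
ee_rot: [-0.004, 0.372, 0.928, -0.0]
contact_force: [-0.0, 0.5, -1.8]
width: 0.0128
gripper_force: 78.2
```

Run:
```python
from h import *
s=manip.get_state(); print(s["contact_force"],s["width"],s["qpos"])
p,Rt=now(); Rt=Rt.as_matrix(); f=p+Rt[:,2]*.0635; th=np.linspace(0,6.28,60); C=np.c_[np.cos(th),np.sin(th),0*th]
im=eyes.get_image("side")[:,:,::-1].copy(); cv2.imwrite("pics/s6.png",im); c=cal("side")
q=proj(c,f)[0]; x0,y0=int(q[0])-50,int(q[1])-80; k=6; o=cv2.resize(im[y0:y0+100,x0:x0+100],None,fx=k,fy=k,interpolation=2)
def dr(P,col):
    for v in (proj(c,P)+.5-[x0,y0])*k: cv2.circle(o,tuple(int(t) for t in v),1,col,-1)
dr(f+.027*C-[0,0,-.023],(0,0,255)); dr(f+.0175*C,(0,255,0))
cv2.imwrite("pics/s6z.png",o)
M=np.array([.5563,.2315,.1147])+Rp0@[.0002,.0001,0] if 0 else np.array([.5565,.2317,.1148]); Rp=frame(M,.37)
plan(M+(.0635+.05)*Rp[:,2],toolR(Rp,.528))
```

```text
[-0.0266  0.4838 -1.8358] 0.012823442733485244 [-0.3877  0.0573  1.7554 -0.001   1.3368 -1.1951]
rows 10 turn/row [-0.0256 -0.0536  0.1621] cm/row [ 0.8195  3.0879 -0.3859] | total [-0.2558 -0.5358  1.6205] [ 8.1945 30.879  -3.859 ]
```

View pics/s6z.png

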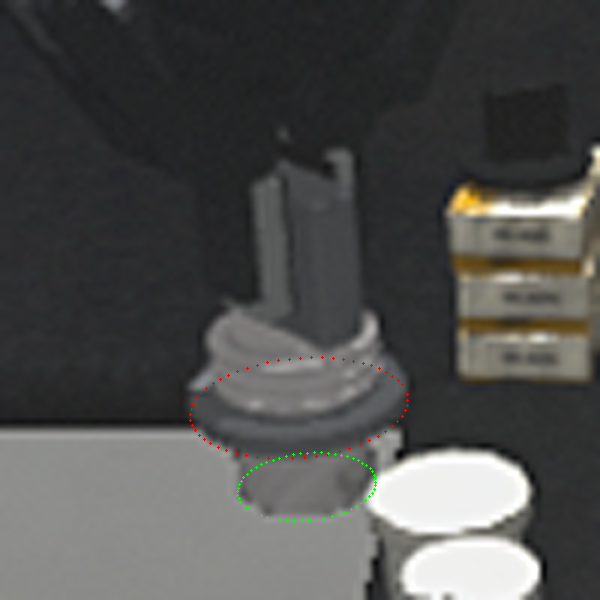

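The side view shows the cartridge held upright; the overlay matches to within about 1 px, with the foot roughly 62 mm ahead of the TCP. The cap is still standing on the pile. Next I move in front of the port.

drive_tool:
  rows:
    - [[-0.021,-0.045,0.135],[0.68,2.57,0],0.8]
    - [[-0.021,-0.045,0.135],[0.68,2.57,0],0.8]
    - [[-0.021,-0.045,0.135],[0.68,2.57,0],0.8]
    - [[-0.021,-0.045,0.135],[0.68,2.57,0],0.8]
    - [[-0.021,-0.045,0.135],[0.68,2.57,0],0.8]
    - [[-0.021,-0.045,0.135],[0.68,2.57,0],0.8]
    - [[-0.021,-0.045,0.135],[0.68,2.57,0],0.8]
    - [[-0.021,-0.045,0.135],[0.68,2.57,0],0.8]

```text
clock: 13.0
position: [0.4757, 0.1083, 0.2503]
ee_rot: [0.183, -0.164, 0.969, -0.012]
contact_force: [0.5, 0.0, -2.3]
width: 0.013
gripper_force: 78.3
```

drive_tool:
  rows:
    - [[-0.021,-0.045,0.135],[0.68,2.57,-1],0.8]
    - [[-0.021,-0.045,0.135],[0.68,2.57,-1],0.8]
    - [[-0.021,-0.045,0.135],[0.68,2.57,-1],0.8]
    - [[-0.021,-0.045,0.135],[0.68,2.57,-0.9],0.8]
    - [[0,0,0],[0,0,0],0.8]
    - [[0,0,0],[0,0,0],0.8]
    - [[0,0,0],[0,0,0],0.8]

```text
clock: 13.88
position: [0.5045, 0.2098, 0.214]
ee_rot: [0.26, -0.419, 0.87, -0.017]
contact_force: [0.3, 0.3, -2.1]
width: 0.0135
gripper_force: 78.3
```

```bash
cat > port.py <<'E'
from h import *
M=np.array([.5565,.2317,.1148]); Rp=frame(M,.37); Rn=Rp@rz(.528)
def rep():
    s=manip.get_state(); p,Rt=now(); l=Rn.T@(p-M); A=Rn.T@Rt.as_matrix()
    print("tcp in port mm",l*1000,"F port",Rn.T@s["contact_force"],"phi",np.arctan2(-A[0,1],A[1,1]),"tilt",A[:2,2],"w",s["width"]*1000,"q6",s["qpos"][5],s["clock"])
E
python3 - <<'E'
from port import *
rep(); plan(M+(.0625+.006)*Rp[:,2],toolR(Rp,.528))
E
```

```text
tcp in port mm [ -0.0989  -1.7923 114.115 ] F port [-0.492   0.51   -2.0661] phi -0.0022448735746091767 tilt [0.0061 0.0037] w 13.477791752843803 q6 -2.3673699281799445 13.875
rows 1 turn/row [-0.0074  0.0008 -0.0012] cm/row [ 2.0026  0.9481 -3.9912] | total [-0.0074  0.0008 -0.0012] [ 2.0026  0.9481 -3.9912]
```

drive_tool:
  rows:
    - [[-0.0035,0,0],[0.5,0.24,-1.0],0.8]
    - [[-0.0035,0,0],[0.5,0.24,-1.0],0.8]
    - [[0,0,0],[0.5,0.24,-1.0],0.8]
    - [[0,0,0],[0.5,0.23,-0.99],0.8]
    - [[0,0,0],[0,0,0],0.8]
    - [[0,0,0],[0,0,0],0.8]

```text
clock: 14.62
position: [0.5246, 0.2199, 0.174]
ee_rot: [0.259, -0.42, 0.87, -0.02]
contact_force: [-1.0, -0.0, -1.9]
width: 0.0131
gripper_force: 78.4
```

Run:
```python
from port import *
rep(); plan(M+(.0625-.005)*Rp[:,2],toolR(Rp,.528),4)
```

```text
tcp in port mm [ 0.4137  0.3595 68.3086] F port [-1.3163  1.1539 -1.1866] phi 0.002050973110072278 tilt [0.0017 0.0005] w 13.07002244880412 q6 -2.363281417782458 14.625
rows 4 turn/row [-0.0001  0.0003 -0.0006] cm/row [ 0.1271  0.0354 -0.2362] | total [-0.0005  0.0011 -0.0024] [ 0.5084  0.1415 -0.9449]
```

drive_tool:
  rows:
    - [[0,0,0],[0.13,0.035,-0.24],0.8]
    - [[0,0,0],[0.13,0.035,-0.24],0.8]
    - [[0,0,0],[0.13,0.035,-0.24],0.8]
    - [[0,0,0],[0.12,0.035,-0.22],0.8]
    - [[0,0,0],[0,0,0],0.8]

```text
clock: 15.25
position: [0.5296, 0.2212, 0.1644]
ee_rot: [0.258, -0.42, 0.87, -0.02]
contact_force: [0.3, -0.1, -2.1]
width: 0.013
gripper_force: 78.4
```

Run:
```python
from port import *
rep(); plan(M+(.0625-.011)*Rp[:,2],toolR(Rp,.528),4)
```

```text
tcp in port mm [-0.2155  0.0924 57.3883] F port [-0.8698  0.2457 -1.9123] phi 0.00198760983212109 tilt [0.0013 0.0007] w 13.004325996343502 q6 -2.371543304994854 15.25
rows 4 turn/row [-0.0001  0.0002 -0.0006] cm/row [ 0.0731  0.0291 -0.1246] | total [-0.0004  0.0007 -0.0024] [ 0.2922  0.1164 -0.4983]
```

drive_tool:
  rows:
    - [[0,0,0],[0.07,0.03,-0.125],0.8]
    - [[0,0,0],[0.07,0.03,-0.125],0.8]
    - [[0,0,0],[0.07,0.03,-0.125],0.8]
    - [[0,0,0],[0.07,0.03,-0.125],0.8]
    - [[0,0,0],[0,0,0],0.8]

```text
clock: 15.88
position: [0.5324, 0.2225, 0.1598]
ee_rot: [0.259, -0.42, 0.87, -0.02]
contact_force: [-2.2, 0.0, 1.1]
width: 0.0131
gripper_force: 78.8
```

Run:
```python
from port import *
rep(); plan(M+(.0625-.017)*Rp[:,2],toolR(Rp,.528),4)
```

```text
tcp in port mm [ 0.1707  0.0188 51.8908] F port [-0.6775  1.3548  1.9817] phi 0.0021281206491909617 tilt [0.0018 0.0004] w 13.122189139138275 q6 -2.374144531139076 15.875
rows 4 turn/row [-0.0001  0.0003 -0.0006] cm/row [ 0.0726  0.0254 -0.1401] | total [-0.0005  0.0013 -0.0025] [ 0.2905  0.1017 -0.5604]
```

drive_tool:
  rows:
    - [[0,0,0],[0.07,0.025,-0.14],0.8]
    - [[0,0,0],[0.07,0.025,-0.14],0.8]
    - [[0,0,0],[0.07,0.025,-0.14],0.8]
    - [[0,0,0],[0.07,0.025,-0.14],0.8]
    - [[0,0,0],[0,0,0],0.8]

```text
clock: 16.5
position: [0.5354, 0.2236, 0.1542]
ee_rot: [0.259, -0.42, 0.87, -0.02]
contact_force: [-2.0, -0.1, 3.6]
width: 0.0128
gripper_force: 79.3
```

Run:
```python
from port import *
rep(); plan(M+(.0625-.023)*Rp[:,2],toolR(Rp,.528),4)
```

```text
tcp in port mm [ 0.1087 -0.0062 45.4086] F port [0.5101 0.4668 4.0782] phi 0.0019992857954679952 tilt [0.0021 0.0003] w 12.775612449560198 q6 -2.378715584000621 16.5
rows 4 turn/row [-0.0002  0.0004 -0.0006] cm/row [ 0.0673  0.0248 -0.1291] | total [-0.0007  0.0015 -0.0024] [ 0.2694  0.0992 -0.5165]
```

drive_tool:
  rows:
    - [[0,0,0],[0.07,0.025,-0.13],0.8]
    - [[0,0,0],[0.07,0.025,-0.13],0.8]
    - [[0,0,0],[0.07,0.025,-0.13],0.8]
    - [[0,0,0],[0.07,0.025,-0.13],0.8]
    - [[0,0,0],[0,0,0],0.8]
    - [[0,0,0],[0,0,0],0.8]

```text
clock: 17.25
position: [0.5373, 0.2244, 0.1509]
ee_rot: [0.259, -0.42, 0.869, -0.02]
contact_force: [-16.1, -5.2, 22.4]
width: 0.0125
gripper_force: 82.9
```

Run:
```python
from port import *
rep()
```

```text
tcp in port mm [ 0.251  -0.015  41.5159] F port [-2.4488  2.5769 27.8574] phi 0.002725084645897644 tilt [ 0.0031 -0.0003] w 12.520491139688604 q6 -2.3829814441095043 17.25
```

Bottomed: the flange is on the rim (TCP 41.5 mm, offset 64 mm). I ease off slightly, then turn clockwise.

drive_tool:
  rows:
    - [[0,0,0],[-0.06,-0.02,0.11],0.8]
    - [[0.035,0.0135,-0.065],[0,0,0],0.8]
    - [[0.07,0.027,-0.13],[0,0,0],0.8]
    - [[0.07,0.027,-0.13],[0,0,0],0.8]
    - [[0,0,0],[0,0,0],0.8]

```text
clock: 17.88
position: [0.537, 0.2234, 0.1505]
ee_rot: [0.258, -0.25, 0.933, 0.028]
contact_force: [-8.7, -6.2, 13.7]
width: 0.013
gripper_force: 81.1
```

Run:
```python
from port import *
rep(); print(Rn.T@manip.get_state()["moment"])
```

```text
tcp in port mm [-0.7775 -0.322  41.5572] F port [-3.1343 -1.2    17.0126] phi -0.3731306369034212 tilt [ 0.0013 -0.0012] w 13.002926298804175 q6 -2.00397410137887 17.875
[ 0.1775  1.1146 -0.0586]
```

drive_tool:
  rows:
    - [[0.063,0.025,-0.118],[0.01,0.04,0.01],0.8]
    - [[0.063,0.025,-0.118],[0.01,0.04,0.01],0.8]
    - [[0.063,0.025,-0.118],[0,0,0],0.8]
    - [[0.063,0.025,-0.118],[0,0,0],0.8]
    - [[0,0,0],[0,0,0],0.8]

```text
clock: 18.5
position: [0.5361, 0.2238, 0.1502]
ee_rot: [0.24, 0.009, 0.966, 0.095]
contact_force: [-10.7, -8.5, 14.7]
width: 0.0126
gripper_force: 81.6
```

Run:
```python
from port import *
rep(); print(Rn.T@manip.get_state()["moment"])
```

```text
tcp in port mm [-1.0296  0.6254 41.6073] F port [-5.4596 -1.4935 19.2959] phi -0.916806027994979 tilt [-0.0033 -0.0004] w 12.630330157135727 q6 -1.4466478026479446 18.5
[ 0.2029  1.4188 -0.0442]
```

drive_tool:
  rows:
    - [[0.035,0.0135,-0.065],[0,0,0],0.8]
    - [[0.035,0.0135,-0.065],[0,0,0],0.8]
    - [[0.02,0.008,-0.04],[0,0,0],0.8]
    - [[0,0,0],[0,0,0],0.8]

```text
clock: 19.0
position: [0.536, 0.224, 0.1503]
ee_rot: [0.23, 0.102, 0.961, 0.116]
contact_force: [-12.3, -7.8, 14.0]
width: 0.0136
gripper_force: 81.7
```

Run:
```python
from port import *
rep(); print(Rn.T@manip.get_state()["moment"])
```

```text
tcp in port mm [-0.9614  0.7664 41.6521] F port [-6.0961  0.236  19.2685] phi -1.1090339042430568 tilt [-0.0044 -0.0013] w 13.578770729155876 q6 -1.2477539495498033 19.0
[0.4386 1.1783 0.5696]
```

At the stop (moment 0.57 N m, turned about 1.1 rad). I let the spring lift it, then check before releasing.

drive_tool:
  rows:
    - [[0,0,0],[-0.06,-0.02,0.11],0.8]
    - [[0,0,0],[-0.06,-0.02,0.11],0.8]
    - [[-0.014,-0.005,0.026],[0,0,0],0.8]
    - [[0,0,0],[0,0,0],0.8]

```text
clock: 19.5
position: [0.5356, 0.2241, 0.1514]
ee_rot: [0.23, 0.089, 0.962, 0.114]
contact_force: [-2.3, -3.9, -0.4]
width: 0.0128
gripper_force: 79.6
```

Run:
```python
from port import *
rep(); print(Rn.T@manip.get_state()["moment"])
```

```text
tcp in port mm [-0.6091  0.9209 42.8458] F port [-4.2637 -0.7884  1.3953] phi -1.0826917060867411 tilt [-0.0045 -0.0001] w 12.826371444972677 q6 -1.2749544016083867 19.5
[-0.0499  1.2511  0.129 ]
```

drive_tool:
  rows:
    - [[0,0,0],[-0.04,-0.015,0.08],0.8]
    - [[0,0,0],[-0.04,-0.015,0.08],0.8]
    - [[0,0,0],[0,0,0],0.8]

```text
clock: 19.88
position: [0.5351, 0.2239, 0.1523]
ee_rot: [0.23, 0.09, 0.962, 0.114]
contact_force: [3.6, -2.7, -13.6]
width: 0.0129
gripper_force: 78.4
```

Run:
```python
from port import *
rep(); print(Rn.T@manip.get_state()["moment"])
```

```text
tcp in port mm [-0.6289  0.923  43.8545] F port [ -6.0408  -0.9328 -13.0054] phi -1.083229459411867 tilt [-0.0048  0.0001] w 12.903602771603493 q6 -1.2735605951033468 19.875
[-0.15    1.1761  0.1384]
```

It pulls back with 13 N, so the lugs are locked under the ring. I relax and release.

drive_tool:
  rows:
    - [[0,0,0],[0.04,0.015,-0.07],0.8]
    - [[0,0,0],[0,0,0],1.6]
    - [[0,0,0],[0,0,0],3]
    - [[0,0,0],[0,0,0],4.5]
    - [[0,0,0],[0,0,0],4.5]
    - [[0,0,0],[-0.47,-0.18,0.87],4.5]
    - [[0,0,0],[-1.4,-0.54,2.6],4.5]
    - [[0,0,0],[-1.9,-0.72,3.5],4.5]

```text
clock: 20.88
position: [0.4975, 0.2098, 0.2234]
ee_rot: [0.231, 0.09, 0.962, 0.114]
contact_force: [-0.1, 0.4, 0.6]
width: 0.0452
gripper_force: 0.0
```

drive_tool:
  rows:
    - [[0,0,0],[-1.9,-0.72,3.5],4.5]
    - [[0,0,0],[0,0,0],4.5]
    - [[0,0,0],[0,0,0],4.5]
    - [[0,0,0],[0,0,0],4.5]

```text
clock: 21.38
position: [0.4789, 0.2028, 0.2564]
ee_rot: [0.23, 0.09, 0.962, 0.114]
contact_force: [0.1, -0.5, -0.1]
width: 0.045
gripper_force: 0.0
```

Run:
```python
from port import *
rep()
# check: cartridge wing direction & flange via wrist image; cap unchanged in side view
s=eyes.get_image("side")[:,:,::-1]; a=cv2.imread("pics/side3.png"); d=np.abs(s.astype(int)-a).max(2)
print("pile/cap diff",(d[140:205,290:325]>40).sum(),"bottles",(d[205:290,270:335]>40).sum())
im=eyes.get_image("wrist")[:,:,::-1]; cv2.imwrite("pics/w9.png",im); c=cal("wrist")
g=cv2.cvtColor(im,cv2.COLOR_BGR2GRAY).astype(np.float32)
# wing top (66 mm above rim locked) profile: brightness on circle r=.0185 in the wing-top plane 
h=.066; th=np.radians(np.arange(0,360,10.))
q=proj(c,M+np.c_[.0185*np.cos(th),.0185*np.sin(th),0*th+h]@Rn.T).astype(np.float32)
print(np.c_[np.degrees(th),cv2.remap(g,q[:,0][None],q[:,1][None],1)[0]].astype(int).tolist())
```

```text
tcp in port mm [ -0.2229   1.4211 164.0428] F port [-0.3908 -0.3838 -0.0125] phi -1.0833166720115746 tilt [-0.0042  0.0002] w 45.045460107818116 q6 -1.2376930708340366 21.375
pile/cap diff 23 bottles 158
[[0, 205], [10, 203], [20, 222], [29, 242], [40, 214], [50, 189], [59, 244], [70, 241], [80, 241], [90, 242], [100, 133], [110, 180], [119, 165], [130, 154], [140, 77], [150, 135], [160, 173], [170, 193], [180, 222], [190, 242], [200, 241], [210, 243], [220, 214], [230, 216], [239, 215], [250, 217], [260, 218], [270, 217], [280, 128], [290, 151], [300, 147], [310, 167], [320, 212], [330, 206], [340, 204], [350, 205]]
```

```bash
python3 -c "
from rig import job; print(job.sign_off())"
```

```text
the job is handed in; nothing more can be done
None
```

The job is handed in at about 21 s of the 62 s allowed: the dust cap was set down flat on the pile, and the cartridge was pressed in, turned to its stop and let go; it held a 13 N pull before release, and the last images showed the cap unmoved and the wing at the locked angle, though I got no verdict back.

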